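Hang the varnished lifeboat to dry and set the blower

TASK

Hang the cedar lifeboat by its wire bail on the iron drying hook and let go of it. Then turn the blower's dial clockwise, click by click, to the fourth setting (four clicks on from off) and let go of that too. Leave the stone hone, the tin lid and the copper funnel as they are.

Things in the scene. Friction and masses are not known exactly. Their poses are not given: they have to be found in the camera images.
- boat: Loose cedar model lifeboat with a fixed bail and grip, one rigid piece of about 0.16 kg, balanced and alike fore and aft. Hull 132 mm long (its x) x 43 wide (y) x 40 high, upright on its flat bottom. Origin at the centre of its underside, z up.
- boat_eye (a point): Underside of the apex of the boat's brass wire bail (6 mm wire), 110 mm above the boat's origin; axes as the boat's. The bail lies in the boat's lengthwise x-z plane: from x = +-54 at the deck up to x = +-46 at height 100, then to the apex at x = 0. Opening under it: 70 high, 92 wide. This point should rest on the hook.
- boat_grip (a point): Middle of the flat wooden grip above the bail, 138 mm above the boat's origin; axes as the boat's. The grip is 12 thick (along y), 30 wide (along x), from height 114 to 162 above the boat's underside. Meant to be pinched across its thickness from above.
- hook: Fixed iron hook stand of 8 mm round bar. Origin on the bench straight below the seat, z up, x from the mouth towards the post. The post stands at x = +100 mm on a round foot (radius 45, 12 high) and bends into a nearly level arm running back to the seat at x = 0 and on to x = -18. Nothing stands above it. A bail goes on along +x, boat's length along the hook's y.
- hook_seat (a point): Top of the hook's arm at the seat, 191 mm above the bench, the middle of the resting place; axes as hook. Arm underside 8 mm lower; arm top 5 mm higher near the post.
- hook_tip (a point): Top of the hook's upturned tip, at x = -28 mm from the seat, 216 mm above the bench: the bail must pass over it, the deck stay below the arm.
- blower: Fixed grey drying blower; its front (-x), with a low air slot, faces the hook's side. Origin on the bench; footprint x = -102 to +120 mm, y = +-98, z up. Rear drum 140 high. The front panel's normal leans 30 deg from vertical to the front; dial at (-50, 0, 85). Marks round it, radius 47: a bar (off) at +y, then six growing dots clockwise every 30 deg, the fourth 30 deg past straight upslope.
- dial_grip (a point): On the dial's axis, 28 mm above the panel, a good height to grip. z: turning axis, out of the panel; y: to the pointer end of the grip bar; x: across the bar (close the fingers along x). The axes turn with the dial. Black bar 12 thick, 46 long, its top 38 above the panel, white line on the pointer half; below it a round skirt, radius 24, rising to 7.
- dial (a joint): Angle of the blower's dial in rad, growing clockwise as seen from above the panel. Detents every 0.524 (30 deg): 0 off, 0.524 first, 1.047 second, 1.571 third, 2.094 fourth, 2.618 fifth, 3.142 sixth; stops just beyond both ends. A click takes about 0.1 N m; let go, it falls into the nearest detent. Starts at off, first or second.
- hone: Loose grey stone hone, a bar 120 x 45 x 25 mm, origin at the centre of its underside. To be left alone.
- lid: Loose tin oil can lid, 66 mm across, 26 high with its knob, origin at the centre of its underside. To be left alone.
- funnel: Loose copper model ship's funnel, 54 mm across, 60 high, origin at the centre of its underside. To be left alone.
Mind the look-alikes: they are no part of the job. Of the things like the boat, leave any that is blue, green or turquoise; of the rest the smaller one is meant.

How it is judged:
By the outcome, as a careful person would: the job done as asked, in the order asked, and still so for the second after the job is handed in, with the robot touching nothing.
It also fails if it takes over 72 s, if anything falls off the work surface, if the arm or the gripper's body presses on something with over 40 N, if the wrist force passes 120 N, or if a joint passes its speed limit or range.

ROBOT

A 7-joint arm with a two-finger parallel gripper is mounted at the origin on the work surface. World frame = base frame: x ahead of the robot, y to its left, z up, the work surface at z = 0. Lengths are in m, angles in rad, forces in N, time in s.
With the tool pointing down it reaches from about 0.425 to 1.025 m from the base axis. Payload 3.6 kg.
Tool frame: the origin (TCP) lies midway between the tips of the shut fingers; the grasp point (between the pads) lies 19 mm behind it; z points along the fingers, x is the direction in which the jaws open and shut, and the axes are right-handed (so a half turn about z gives the same grasp; the last joint's range is limited). The gripper opens to 85 mm and grips with 20 to 120 N. Pads are 22 mm wide; open, the fingers measure 114 mm over their backs; the gripper's body (76 mm by 85 mm) begins 54 mm behind the grasp point. The pads swing forward as they close: fully open they stand 13 mm farther back than shut.
Start: joints at [1.147, 0.591, 0.048, 1.609, -0.033, 0.943, -0.034], TCP at [0.235, -0.686, 0.231] pointing down, gripper open.
Joint ranges: [-2.69, 2.69], [-0.47, 2.24], [-1.27, 1.36], [0.19, 2.51], [-1.53, 4.68], [0.08, 2.07], [-3.09, 3.09]. Speed limits (rad/s): [2.57, 2.57, 3.14, 3.14, 3.14, 3.14, 3.14].

INTERFACE

Orientations are given as a 3x3 rotation matrix whose columns are the frame's x, y, z axes.
In Python, from bench import * gives the robot as it stands. The module is installed in compiled form; this text tells all that it offers.
- The arm moves only by the shell command python3 -m pendant 'ROWS' [OPENING] [FORCE]. ROWS is JSON, a list of rows, each a list of 4 numbers: the shift along the tool's x, y, z in m, then the turn about the tool's z in degrees. A call has 1 to 8 rows; each row shifts and turns the commanded pose from where the row before left it, along the tool's axes as they then stand; what a row does not reach is not made up. A row lasts 1/12 s, in which the tool goes at most 41.7 mm and 7.16 degrees, less where a joint would pass 70% of its speed; a pose out of reach is approached as far as the arm can. A call with a gripper value outside its range is refused whole. OPENING is the opening, from 0 (shut) to 1 (fully open), set as the call begins (- or left out, the last holds). The fingers move at their own pace and stop on an object; FORCE is the grip in N (left out, the last holds). Time passes only in rows, so rows that do not move let the fingers close. It gives the time, the measured TCP pose, the force and the opening at its end, in the units of the state.
- state(): the state, without advancing time (a new reading comes with each control period).
- camera(name): name is "side" or "top" or "wrist"; returns the picture (400x640x3 uint8, red, green, blue); there is no depth.
- calibration(name): a dict with "fx", "fy", "cx", "cy" (pixels), "cam_to_world" (4x4, takes a point from camera to world coordinates). Camera axes: x right, y up, looking along -z (the intrinsics and any distortion apply to the point x, -y, -z); pixel columns grow to the right and rows downward; lengths in m; the calibration is good to about 2 mm. The wrist camera is an equidistant fisheye: a pixel r from the principal point sees the ray r / f radians off the axis. A picture is of the moment at which its call begins: read the wrist's pose just before it. calibration takes no time and is no camera call; for the wrist camera it gives the pose at the moment of the call.
- finish_job(): hands the job in, once; it reports no verdict.
The state is a dict: "t": time; "q": joint angles; "qvel": joint speeds; "joint_efforts": joint torques, N m; "tool_pos": TCP position; "tool_rot": TCP orientation; "wrist_force": force on the tool from outside, world axes, zero at the start; "ft_torque": the same for the moment, N m; "width": finger opening in m.
Only numpy, scipy, OpenCV 4.12 (cv2) and the standard library are available. Lean on these libraries where they do the work, as an engineer would, in place of code of your own. Each camera call takes 0.05 s, during which the arm holds its last target.

## Working session

There is one attempt and no reset: what is moved stays moved. The work goes in short steps, Python scripts to look and compute and a shell command to move; the robot and the scene stay as the last step left them, time stands still between calls to the robot, and variables do not carry over. Pictures are saved under pics/ and viewed, and the job is handed in when it is done.

```bash
mkdir -p pics; python3 - <<'E'
from bench import *
import cv2
s=state(); print(s)
for n in ["side","top","wrist"]:
    c=calibration(n); print(n,{k:(v if not hasattr(v,'round') else v) for k,v in c.items()})
    cv2.imwrite(f"pics/{n}0.png",camera(n)[:,:,::-1])
E
```

```text
{'t': 0.0, 'q': array([ 1.14750299,  0.59210117,  0.04830306,  1.60984441, -0.03327551,
        0.94271021, -0.03368873]), 'qvel': array([ 0.00111077,  0.00150541,  0.00042608, -0.00033821, -0.00033038,
       -0.0007879 ,  0.00062997]), 'joint_efforts': array([-6.17759633e-04, -5.48698246e+01,  1.54632121e+00, -1.98125839e+01,
        9.42703569e-03,  8.92001961e-03,  6.39848308e-08]), 'tool_pos': array([ 0.23451542, -0.68513519,  0.23014572]), 'tool_rot': array([[ 3.23943935e-01, -9.46075879e-01, -8.70140594e-04],
       [-9.46073595e-01, -3.23945070e-01,  2.08451285e-03],
       [-2.25398509e-03,  1.47951743e-04, -9.99997449e-01]]), 'wrist_force': array([ 0.19106828,  0.55702746, -0.78633548]), 'ft_torque': array([-0.02442797,  0.02393473, -0.03614466]), 'width': 0.08521050551101109}
side {'fx': 453.4340847779293, 'fy': 453.4340847779293, 'cx': 315.42799612017905, 'cy': 205.80295514844346, 'cam_to_world': array([[-0.9913723 ,  0.08706781, -0.09798036,  0.40396409],
       [-0.13002265, -0.55864779,  0.81915002,  1.10887537],
       [ 0.01658509,  0.82482231,  0.56514873,  0.83258256],
       [ 0.        ,  0.        ,  0.        ,  1.        ]])}
top {'fx': 472.485274953869, 'fy': 472.485274953869, 'cx': 321.04971745418845, 'cy': 201.67125148865335, 'cam_to_world': array([[-0.0254367 ,  0.9892448 , -0.14404065,  0.32757682],
       [-0.99960305, -0.02691523, -0.00832507,  0.0771491 ],
       [-0.01211242,  0.14377171,  0.98953675,  1.41313024],
       [ 0.        ,  0.        ,  0.        ,  1.        ]])}
wrist {'fx': 309.70691628693146, 'fy': 309.70691628693146, 'cx': 320.5069446885829, 'cy': 197.417857202908, 'cam_to_world': array([[ 0.32436198,  0.90631479,  0.2708926 ,  0.30357829],
       [-0.94592971,  0.31153529,  0.09034793, -0.66179564],
       [-0.00250894, -0.28555079,  0.95836029,  0.37241076],
       [ 0.        ,  0.        ,  0.        ,  1.        ]])}
```

View pics/side0.png

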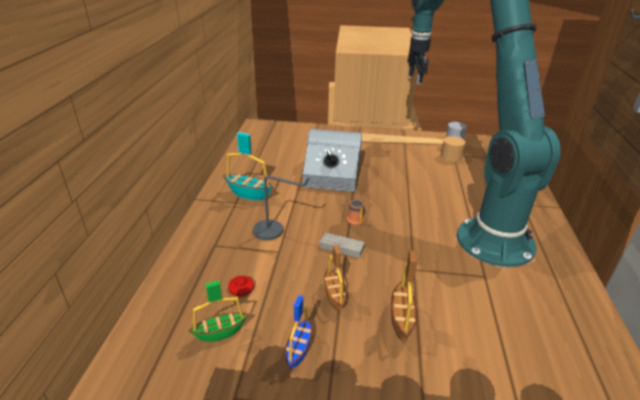

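View pics/top0.png

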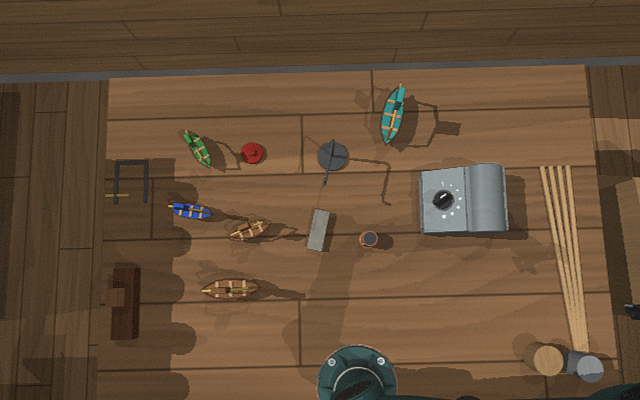

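View pics/wrist0.png

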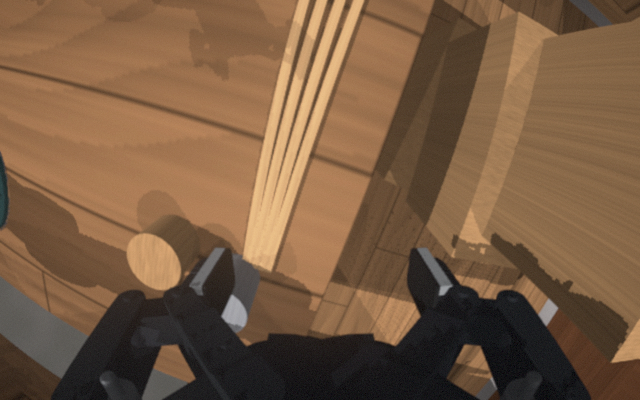

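```bash
python3 - <<'E'
import cv2, numpy as np
t=cv2.imread("pics/top0.png"); s=cv2.imread("pics/side0.png")
def crop(im,x,y,w,h,k,n): cv2.imwrite(n,cv2.resize(im[y:y+h,x:x+w],None,fx=k,fy=k,interpolation=cv2.INTER_CUBIC))
crop(t,190,205,90,105,5.5,"pics/t_boats.png")
crop(s,310,240,120,110,5,"pics/s_boats.png")
crop(t,305,130,70,70,8,"pics/t_hook.png")
crop(t,410,155,110,90,7,"pics/t_blow.png")
crop(s,230,160,130,90,6,"pics/s_hook.png")
crop(s,295,120,80,80,7,"pics/s_blow.png")
E
```

```text
(no output)
```

View pics/t_boats.png

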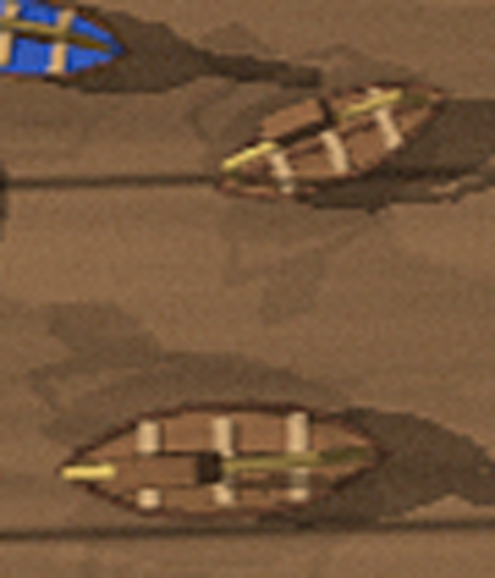

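View pics/s_boats.png

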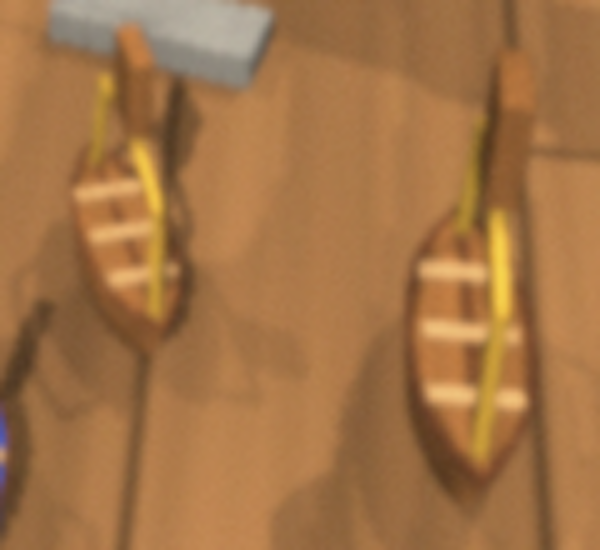

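View pics/t_hook.png

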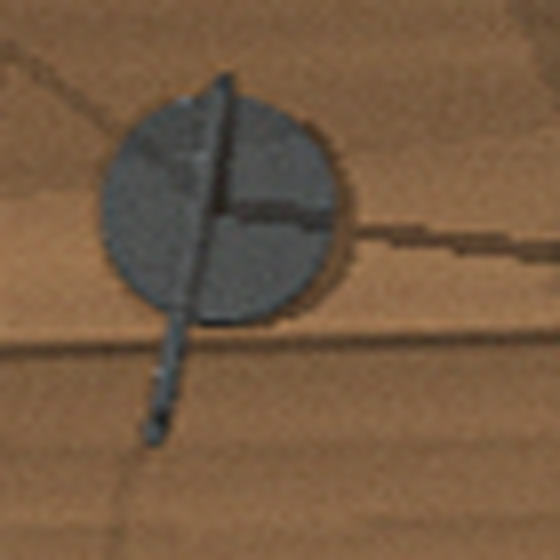

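View pics/s_hook.png

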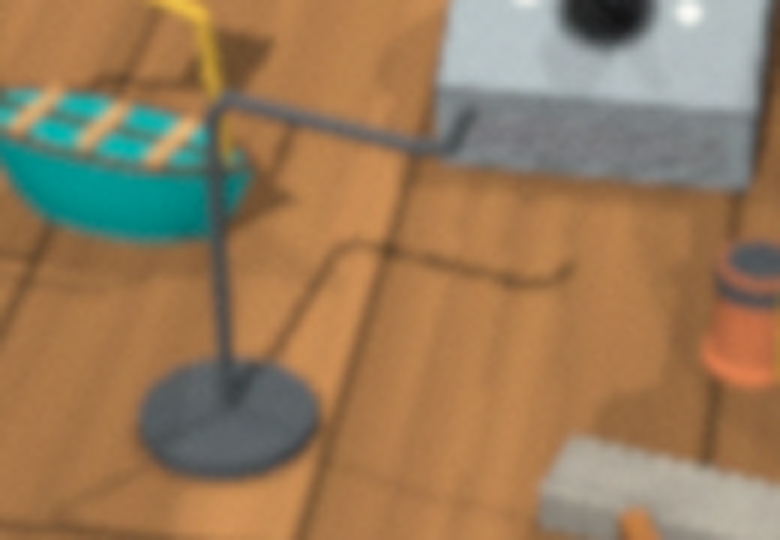

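View pics/t_blow.png

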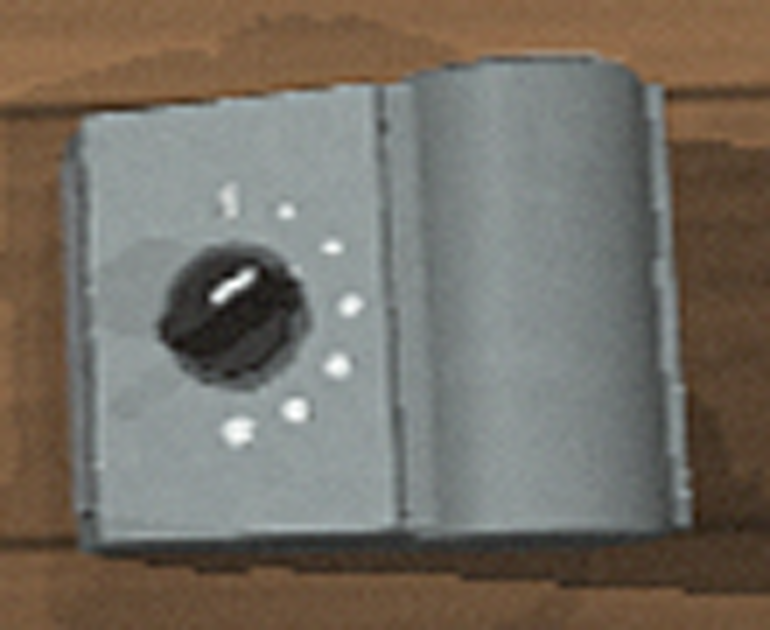

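View pics/s_blow.png

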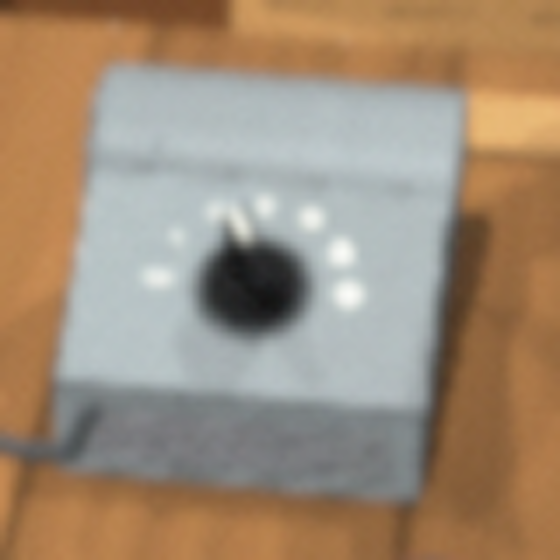

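The pictures show two non-blue/green boats: brown at top px (250,231) and brown at top px (230,289). The first is the smaller one (~45 px ≈ 0.13 m long versus ~57 px), so it fits the cedar boat. It sits at (336,280) in the side view. The crop confirms this. The dial pointer lines up with the second dot. I'll localise everything now.

```bash
cat > h.py <<'E'
import numpy as np, cv2
from scipy.optimize import least_squares
from bench import *
def proj(n,P,c=None):
    c=c or calibration(n); M=np.linalg.inv(c["cam_to_world"]); P=np.atleast_2d(P)
    p=P@M[:3,:3].T+M[:3,3]; x,y,z=p[:,0],-p[:,1],-p[:,2]
    if n=="wrist":
        r=np.hypot(x,y); th=np.arctan2(r,z); k=th/np.maximum(r,1e-9)
        return np.c_[c["cx"]+c["fx"]*k*x,c["cy"]+c["fy"]*k*y]
    return np.c_[c["cx"]+c["fx"]*x/z,c["cy"]+c["fy"]*y/z]
def onz(n,uv,z,c=None):
    c=c or calibration(n);u=(uv[0]-c["cx"])/c["fx"];v=(uv[1]-c["cy"])/c["fy"]
    if n=="wrist":
        r=np.hypot(u,v);d=np.array([np.sin(r)*u/r,-np.sin(r)*v/r,-np.cos(r)])
    else: d=np.array([u,-v,-1])
    d=c["cam_to_world"][:3,:3]@d;o=c["cam_to_world"][:3,3];return o+d*(z-o[2])/d[2]
def T(p,L): # p=x,y,yaw
    L=np.atleast_2d(np.array(L,float));c,s=np.cos(p[2]),np.sin(p[2]);return np.c_[p[0]+c*L[:,0]-s*L[:,1],p[1]+s*L[:,0]+c*L[:,1],L[:,2]]
def fit(obs,p0): # obs: list (cam,local,uv) or with calib dict
    def f(p): return np.concatenate([(proj(o[0],T(p,[o[1]]),o[3] if len(o)>3 else None)[0]-o[2]) for o in obs])
    r=least_squares(f,p0,loss="soft_l1");return r.x,f(r.x).reshape(-1,2).round(1)
E
python3 - <<'E'
from h import *
tc=lambda u,v:np.array([190+u/5.5,205+v/5.5]); sc=lambda u,v:np.array([310+u/5,240+v/5])
a=onz("top",tc(217,183),.04);b=onz("top",tc(443,95),.04);print("boat tips",a,b,(a+b)/2,np.linalg.norm(a-b),np.degrees(np.arctan2(*(a-b)[1::-1])))
p0=[*((a+b)/2)[:2],np.arctan2(*(a-b)[1::-1])]
p,r=fit([("top",[.066,0,.04],tc(217,183)),("top",[-.066,0,.04],tc(443,95)),("side",[.066,0,.04],sc(150,345)),("side",[0,0,.162],sc(133,33))],p0);print("boat",p,np.degrees(p[2]),r.tolist())
# hook: seat x=0; foot centre (0.1), tip, post bend
th=lambda u,v:np.array([305+u/8,130+v/8]); sh=lambda u,v:np.array([230+u/6,160+v/6])
ps,r=fit([("top",[.1,0,.012],th(218,208)),("side",[.1,0,.012],sh(230,412)),("top",[-.028,0,.216],th(153,437)),("side",[-.028,0,.216],sh(472,110)),("top",[.1,0,.196],th(224,82)),("side",[.1,0,.196],sh(220,100))],[.55,.05,0.]);print("hook",ps,np.degrees(ps[2]),r.tolist())
tb=lambda u,v:np.array([410+u/7,155+v/7]); sb=lambda u,v:np.array([295+u/7,120+v/7])
def mk(k):
    ang=np.radians(30*k); # clockwise from +y seen from above ; upslope=+x dir
    e=np.array([np.cos(np.radians(30)),0,np.sin(np.radians(30))]);return np.array([-.05,0,.085])+.047*(np.cos(ang)*np.array([0,1,0])+np.sin(ang)*e)
tops=[(229,200),(286,210),(332,247),(350,305),(338,366),(295,410),(238,431)]
obs=[("top",mk(k),tb(*q)) for k,q in enumerate(tops)]+[("side",mk(k),sb(*q)) for k,q in ((0,(157,277)),(1,(177,238)),(3,(265,207)),(4,(312,218)),(5,(342,252)),(6,(348,295)))]
pb,r=fit(obs,[.5,-.3,-1.57]);print("blower",pb,np.degrees(pb[2]),r.tolist())
np.savez("poses.npz",boat=p,hook=ps,blow=pb)
for nm,pp in (("dial",T(pb,[[-.05,0,.085]])),("seat",T(ps,[[0,0,.191]]))):print(nm,pp)
E
```

```text
boat tips [0.42707434 0.3580006  0.04      ] [0.47065444 0.23779029 0.04      ] [0.44886439 0.29789545 0.04      ] 0.12786611680535265 109.92720904402549
boat [0.4498557  0.29902758 1.89253442] 108.43423469360873 [[-1.2, -0.6], [0.5, -0.0], [0.7, -3.3], [-0.1, 1.1]]
hook [ 0.57236827  0.07436207 -0.22065264] -12.64246487961804 [[-0.4, 0.3], [0.3, -1.6], [-0.9, 0.4], [0.6, -2.0], [-0.4, -0.5], [-0.8, -2.8]]
blower [ 0.51523245 -0.30754369 -1.59409622] -91.33498568355455 [[-0.2, 0.1], [-0.0, 0.0], [-0.2, 0.2], [-0.2, 0.1], [-0.3, -0.1], [-0.1, 0.1], [-0.2, -0.1], [0.1, -0.7], [0.0, -0.7], [-0.0, -1.0], [-0.2, -0.5], [-0.1, -0.7], [0.1, -0.8]]
dial [[ 0.51639734 -0.25755726  0.085     ]]
seat [[0.57236827 0.07436207 0.191     ]]
```

```bash
cat >> h.py <<'E'
def plan(x,y,z,yaw=None):
    s=state();R=s["tool_rot"];d=R.T@(np.array([x,y,z])-s["tool_pos"]);cy=np.degrees(np.arctan2(R[1,0],R[0,0]))
    print("t %.2f pos"%s["t"],s["tool_pos"].round(4),"yaw %.1f"%cy,"w %.4f"%s["width"],"F",s["wrist_force"].round(1),"z",R[:,2].round(3))
    print("shift mm",(d*1000).round(1),"|%.0f|"%(1000*np.linalg.norm(d)), "" if yaw is None else "turn %.1f"%(-((yaw-cy+180)%360-180)))
E
python3 -m pendant '[[0,0,-0.01,-7],[0,0,-0.01,-7],[0,0,-0.01,-7],[0,0,-0.01,-7],[0,0,-0.01,-7],[0,0,-0.01,-7],[0,0,0,-7],[0,0,0,-7]]' 1 60
python3 -m pendant '[[0,0,0,-7],[0,0,0,-7],[0,0,0,-7],[0,0,0,-7],[0,0,0,-6],[0,0,0,0]]'
python3 -c "
from h import *
plan(.47,-.15,.29,19)"
```

```text
t: 0.82
tool_pos: [0.2348, -0.6862, 0.292]
tool_rot: [[0.967, -0.255, 0.0], [-0.255, -0.967, -0.001], [0.001, 0.001, -1.0]]
wrist_force: [-1.0, 0.1, 0.2]
width: 0.0855
t: 1.32
tool_pos: [0.2343, -0.6857, 0.2907]
tool_rot: [[0.946, 0.325, -0.0], [0.325, -0.946, 0.001], [0.0, -0.001, -1.0]]
wrist_force: [-0.1, -0.3, 0.0]
width: 0.0854
t 1.32 pos [ 0.2343 -0.6857  0.2907] yaw 19.0 w 0.0854 F [-0.1 -0.3  0. ] z [-0.     0.001 -1.   ]
shift mm [ 397.1 -430.     1.3] |585| turn -0.0
```

```bash
python3 -m pendant '[[0.0265,-0.0285,0,0],[0.0265,-0.0285,0,0],[0.0265,-0.0285,0,0],[0.0265,-0.0285,0,0],[0.0265,-0.0285,0,0],[0.0265,-0.0285,0,0],[0.0265,-0.0285,0,0],[0.0265,-0.0285,0,0]]' >/dev/null
python3 -m pendant '[[0.0265,-0.0285,0,0],[0.0265,-0.0285,0,0],[0.0265,-0.0285,0,0],[0.0265,-0.0285,0,0],[0.0265,-0.0285,0,0],[0.0265,-0.0285,0,0],[0.0265,-0.0285,0,0]]' >/dev/null
python3 -c "
from h import *
plan(.44,.26,.27,19)"
```

```text
t 2.57 pos [ 0.4726 -0.151   0.2914] yaw 18.7 w 0.0854 F [ 0.5 -0.7 -0.2] z [ 0. -0. -1.]
shift mm [ 100.8 -399.8   21.3] |413| turn -0.3
```

```bash
python3 -m pendant '[[0.01,-0.04,0.002,0],[0.01,-0.04,0.002,0],[0.01,-0.04,0.002,0],[0.01,-0.04,0.002,0],[0.01,-0.04,0.002,0]]' >/dev/null
python3 -m pendant '[[0.01,-0.04,0.002,0],[0.01,-0.04,0.002,0],[0.01,-0.04,0.002,0],[0.01,-0.04,0.002,0],[0.01,-0.04,0.002,0],[0,0,0,0],[0,0,0,0]]' >/dev/null
python3 - <<'E'
from h import *
plan(.45,.299,.27,19)
np.save("w1c.npy",calibration("wrist"),allow_pickle=True)
im=camera("wrist")[:,:,::-1].copy();cv2.imwrite("pics/w1.png",im)
cv2.imwrite("pics/w1b.png",cv2.resize(im,None,fx=1.25,fy=1.25))
p=np.load("poses.npz")["boat"]
print(proj("wrist",T(p,[[.066,0,.04],[-.066,0,.04],[0,0,.162],[.015,0,.162],[-.015,0,.162]])))
E
```

```text
t 3.57 pos [0.4364 0.2614 0.2714] yaw 19.1 w 0.0856 F [-0.1 -1.3 -0.4] z [-0.     0.002 -1.   ]
shift mm [ 25.2 -31.1   1.5] |40| turn 0.1
[[342.35084241  85.58372717]
 [340.183278   192.724391  ]
 [351.11524793 155.5327544 ]
 [351.60560055 137.3920978 ]
 [350.56804699 173.35303703]]
```

View pics/w1b.png

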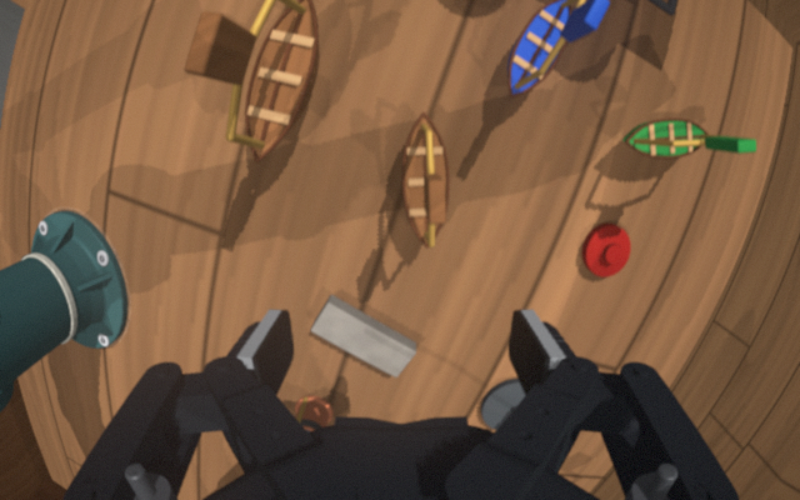

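```bash
python3 - <<'E'
import cv2
im=cv2.imread("pics/w1.png");cv2.imwrite("pics/w1c.png",cv2.resize(im[80:210,300:400],None,fx=4.5,fy=4.5,interpolation=cv2.INTER_CUBIC))
E
```

```text
(no output)
```

View pics/w1c.png

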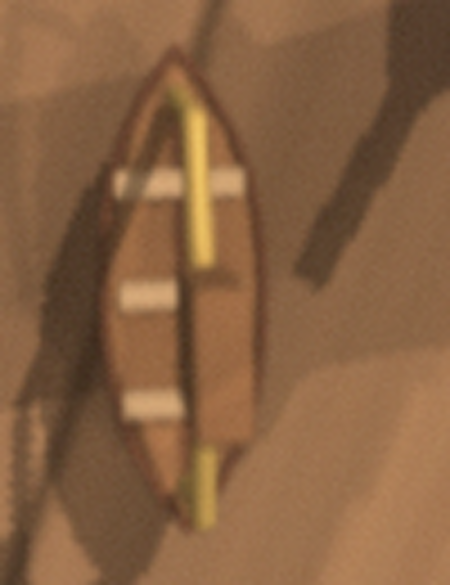

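```bash
python3 - <<'E'
from h import *
c=np.load("w1c.npy",allow_pickle=True).item()
tc=lambda u,v:np.array([190+u/5.5,205+v/5.5]); sc=lambda u,v:np.array([310+u/5,240+v/5]);w=lambda u,v:np.array([300+u/4.5,80+v/4.5])
W=[("wrist",[.066,0,.04],w(175,50),c),("wrist",[-.066,0,.04],w(187,528),c),("wrist",[0,0,.162],w(223,355),c),("wrist",[.046,0,.103],w(196,110),c),("wrist",[-.046,0,.103],w(205,525),c)]
S=[("top",[.066,0,.04],tc(217,183)),("top",[-.066,0,.04],tc(443,95)),("side",[0,0,.162],sc(133,35))]
for o in (W,W+S):
    p,r=fit(o,[.45,.299,1.9]);print(p,np.degrees(p[2]),r.tolist())
im=cv2.imread("pics/w1.png");k=6
big=cv2.resize(im[80:210,300:400],None,fx=4.5,fy=4.5,interpolation=cv2.INTER_CUBIC)
G=[[a*.015,b*.006,z] for z in(.114,.162) for a,b in((1,1),(1,-1),(-1,-1),(-1,1),(1,1))]
for q in (G[:5],G[5:],[[.066,0,.04],[-.066,0,.04]],[[.054,0,.04],[.046,0,.103],[0,0,.113],[-.046,0,.103],[-.054,0,.04]]):
    u=(proj("wrist",T(p,q),c)-[300,80])*4.5;cv2.polylines(big,[u.astype(np.int32)],False,(0,255,0),1)
cv2.imwrite("pics/w1o.png",big)
d=np.load("poses.npz");np.savez("poses.npz",boat=p,hook=d["hook"],blow=d["blow"])
E
```

```text
[0.4499622  0.29708402 1.94080697] 111.20004837868125 [[0.1, -1.3], [0.1, -0.8], [0.3, 2.4], [-0.2, 1.5], [-0.3, -1.6]]
[0.44988599 0.29720543 1.9391873 ] 111.10724792103828 [[0.1, -1.4], [-0.0, -0.9], [0.3, 2.2], [-0.2, 1.3], [-0.4, -1.7], [-0.3, 0.3], [0.7, -1.0], [-0.0, 0.2]]
```

View pics/w1o.png

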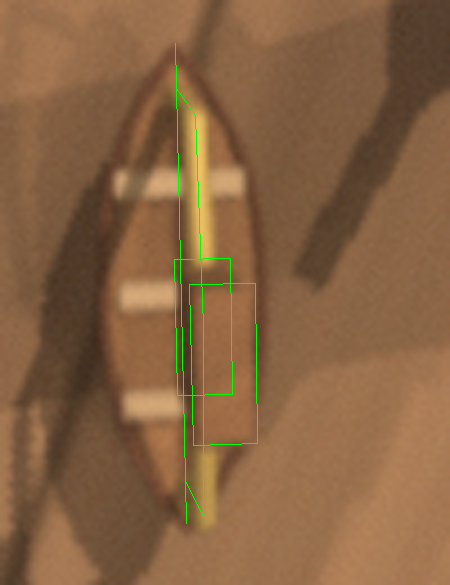

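```bash
python3 -c "
from h import *
plan(.45,.297,.27,21.1)"; python3 -m pendant '[[0,0,0,-2],[0.013,-0.0145,0,0],[0.013,-0.0145,0,0],[0,0,0.03,0],[0,0,0,0]]' >/dev/null; python3 -c "
from h import *
plan(.45,.297,.130,21.1)"
```

```text
t 3.62 pos [0.4369 0.2588 0.2711] yaw 18.9 w 0.0855 F [ 0.7 -0.3 -0.9] z [-0.001 -0.    -1.   ]
shift mm [ 24.8 -31.9   1. ] |40| turn -2.2
t 4.03 pos [0.4507 0.2909 0.2379] yaw 20.7 w 0.0852 F [-0.8 -2.  -0.1] z [-0.005 -0.005 -1.   ]
shift mm [  2.2  -6.2 107.8] |108| turn -0.4
```

```bash
python3 -m pendant '[[0,-0.003,0.02,0],[0,0,0.02,0],[0,0,0,0],[0,0,0,0]]' >/dev/null; python3 -c "
from h import *
plan(.45,.297,.130,21.1)
cv2.imwrite('pics/w2.png',camera('wrist')[:,:,::-1])"
```

```text
t 4.37 pos [0.4503 0.2947 0.2009] yaw 20.7 w 0.0853 F [ 0.   0.2 -0.3] z [-0.002 -0.003 -1.   ]
shift mm [ 0.8 -2.3 70.9] |71| turn -0.4
```

View pics/w2.png

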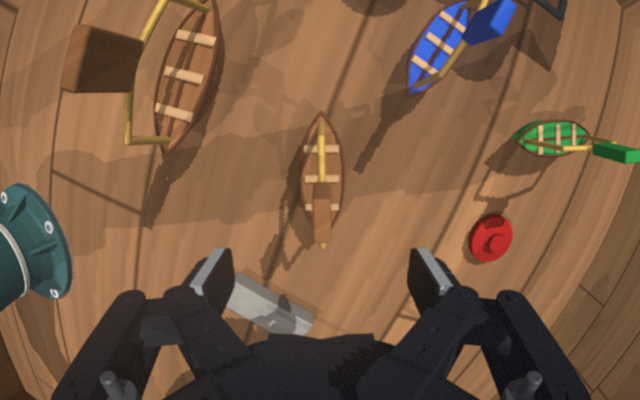

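Grip at (322,220) is centred between the fingers (tips at about 222 and 421). Descending.

```bash
python3 -m pendant '[[0,-0.002,0.024,0],[0,0,0.024,0],[0,0,0.022,0],[0,0,0,0]]' | tail -2; python3 -c "
from h import *
plan(.45,.297,.130,21.1)
cv2.imwrite('pics/w3.png',camera('wrist')[:,:,::-1])"
```

```text
wrist_force: [-1.0, -0.7, -0.1]
width: 0.0855
t 4.75 pos [0.4489 0.297  0.1295] yaw 20.8 w 0.0855 F [-1.  -0.7 -0.1] z [-0.003 -0.004 -1.   ]
shift mm [ 1.1  0.4 -0.5] |1| turn -0.3
```

View pics/w3.png

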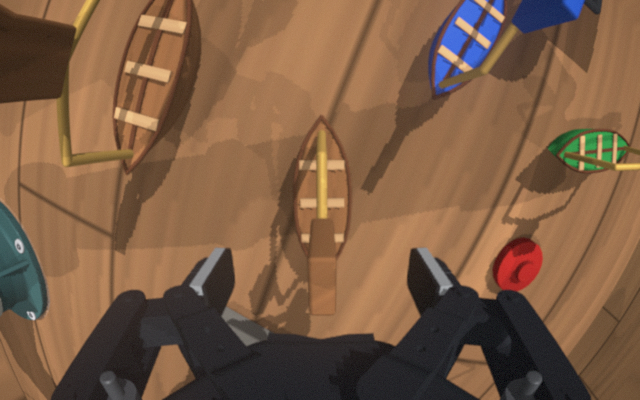

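The grip spans (310–335, 220–313) and is centred between the pads. Closing.

```bash
python3 -m pendant '[[0,0,0,0],[0,0,0,0],[0,0,0,0],[0,0,0,0],[0,0,0,0],[0,0,0,0],[0,0,0,0],[0,0,0,0]]' 0 60 ; python3 -m pendant '[[0,0,0,0],[0,0,-0.01,0],[0,0,-0.02,0],[0,0,-0.02,0],[0,0,0,0]]'; python3 -c "
from h import *
plan(.45,.297,.27,-12.6)
cv2.imwrite('pics/w4.png',camera('wrist')[:,:,::-1])"
```

```text
t: 5.47
tool_pos: [0.4498, 0.2994, 0.1319]
tool_rot: [[0.934, 0.357, 0.001], [0.357, -0.934, 0.0], [0.001, 0.0, -1.0]]
wrist_force: [-1.1, 0.0, 6.0]
width: 0.0111
t: 5.88
tool_pos: [0.4511, 0.3009, 0.1845]
tool_rot: [[0.934, 0.357, 0.005], [0.357, -0.934, 0.004], [0.006, -0.002, -1.0]]
wrist_force: [0.6, 1.3, -1.5]
width: 0.0112
t 5.88 pos [0.4511 0.3009 0.1845] yaw 20.9 w 0.0112 F [ 0.6  1.3 -1.5] z [ 0.005  0.004 -1.   ]
shift mm [ -1.9   3.1 -85.5] |86| turn 33.5
```

View pics/w4.png

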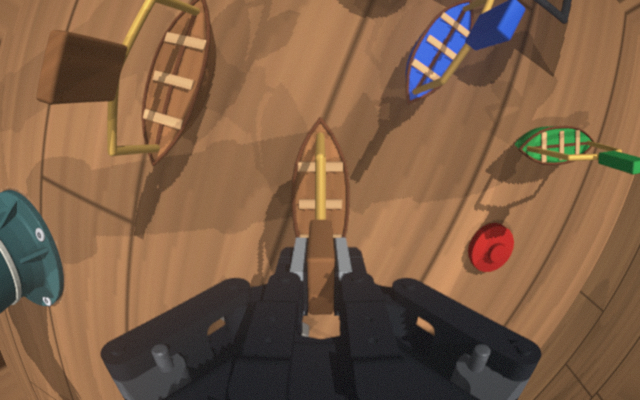

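```bash
python3 -m pendant '[[0,0,-0.012,0],[0,0,-0.015,5.5],[0,0,-0.015,5.5],[0,0,-0.015,5.5],[0,0,-0.015,5.5],[0,0,0,5.5],[0,0,0,6]]' >/dev/null; python3 -c "
from h import *
plan(.4846,.094,.256,-12.6)"
```

```text
t 6.52 pos [0.4495 0.2991 0.254 ] yaw -12.9 w 0.0112 F [ 0.3 -0.3 -2.3] z [ 0.  0. -1.]
shift mm [ 79.9 192.1  -2.1] |208| turn -0.3
```

```bash
python3 -m pendant '[[0.006,0.012,0,0],[0.011,0.028,0,0],[0.011,0.028,0,0],[0.011,0.028,0,0],[0.011,0.028,0,0],[0.011,0.028,0,0],[0.011,0.028,0,0],[0.008,0.012,-0.002,0]]' >/dev/null; python3 -m pendant '[[0,0,0,0],[0,0,0,0],[0,0,0,0]]' >/dev/null; python3 - <<'E'
from h import *
plan(.4846,.094,.256,-12.6)
im=camera("side")[:,:,::-1];t=camera("top")[:,:,::-1];w=camera("wrist")[:,:,::-1]
cv2.imwrite("pics/s5.png",cv2.resize(im[130:260,220:420],None,fx=4,fy=4,interpolation=cv2.INTER_CUBIC))
cv2.imwrite("pics/t5.png",cv2.resize(t[110:260,260:400],None,fx=4,fy=4,interpolation=cv2.INTER_CUBIC));cv2.imwrite("pics/w5.png",w)
E
```

```text
t 7.43 pos [0.4852 0.0954 0.2551] yaw -12.5 w 0.0110 F [-0.7  0.6 -1.9] z [-0.001  0.001 -1.   ]
shift mm [-0.3  1.5 -0.9] |2| turn 0.1
```

View pics/s5.png

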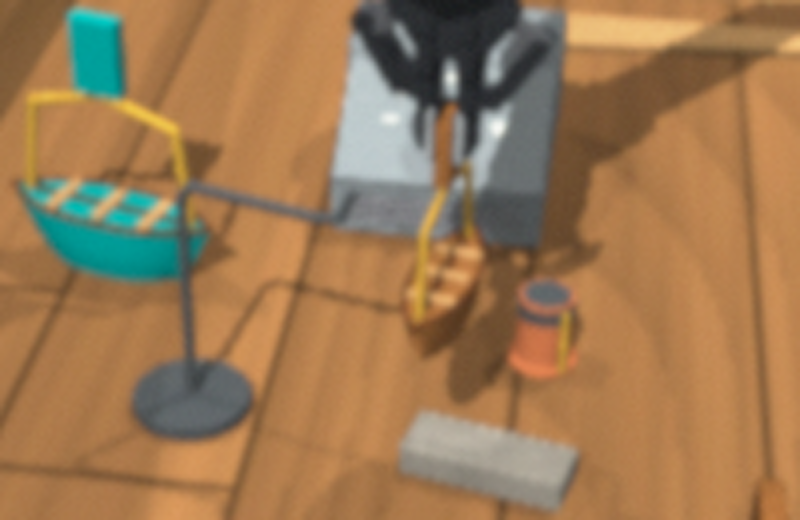

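View pics/t5.png

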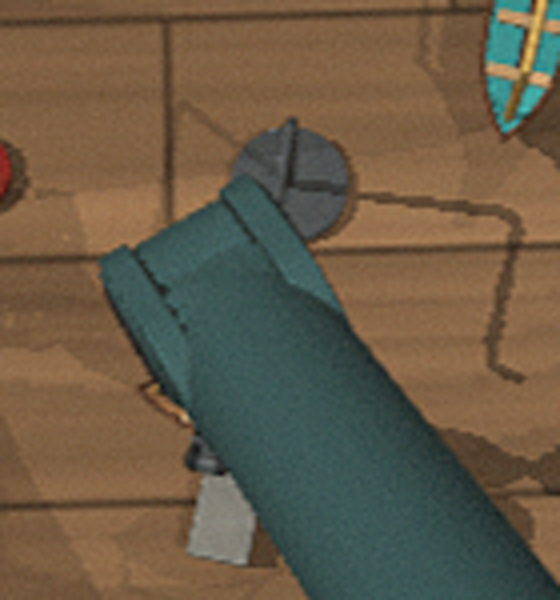

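View pics/w5.png

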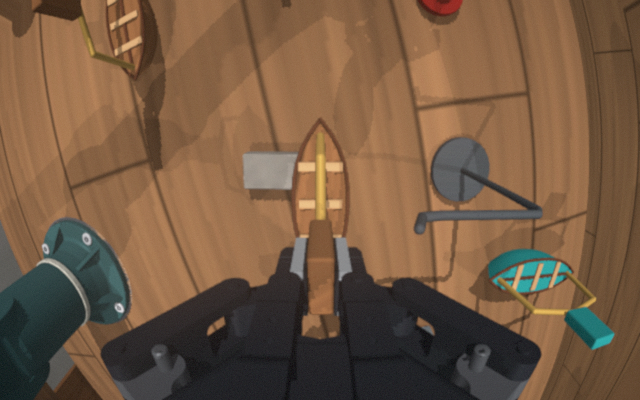

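```bash
python3 - <<'E'
from h import *
h=np.load("poses.npz")["hook"];print(proj("wrist",T(h,[[.1,0,.012],[-.028,0,.216],[-.018,0,.187],[.1,0,.192]])).round(1))
im=cv2.imread("pics/w5.png");big=cv2.resize(im[120:260,400:560],None,fx=4.5,fy=4.5,interpolation=cv2.INTER_CUBIC)
L=[[.1,0,.012],[.1,0,.192],[0,0,.187],[-.018,0,.187],[-.028,0,.216]]
cv2.polylines(big,[((proj("wrist",T(h,L))-[400,120])*4.5).astype(np.int32)],False,(0,255,0),1)
cv2.imwrite("pics/w5o.png",big)
E
```

```text
[[460.2 170. ]
 [414.8 228.4]
 [416.6 213.6]
 [541.8 213.7]]
```

View pics/w5o.png

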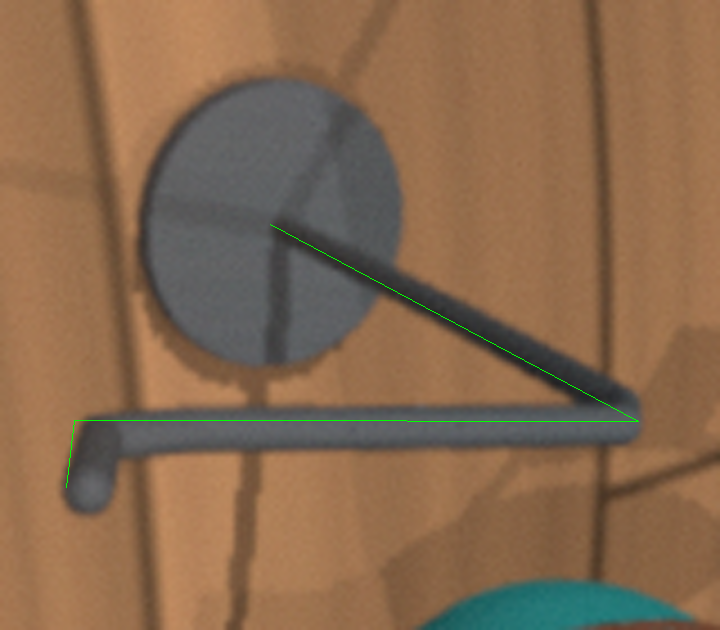

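The hook model fits the wrist view to about 3 mm: tip at (420,228), bend at (540,213). Moving the bail over the tip.

```bash
python3 -m pendant '[[0.006,0,0,0],[0.012,0.001,0,0],[0.012,0,0,0],[0.012,0.001,0,0],[0.014,0,0,0],[0.014,0.001,0,0],[0.014,0,0,0],[0.008,0,0,0]]' | grep force; python3 -m pendant '[[0,0,0,0],[0,0,0,0]]' >/dev/null; python3 - <<'E'
from h import *
plan(.574,.073,.213,-12.6)
im=camera("side")[:,:,::-1];w=camera("wrist")[:,:,::-1]
cv2.imwrite("pics/s6.png",cv2.resize(im[120:250,220:400],None,fx=4,fy=4,interpolation=cv2.INTER_CUBIC));cv2.imwrite("pics/w6.png",w)
E
```

```text
wrist_force: [0.7, -0.5, -1.6]
t 8.42 pos [0.5753 0.0711 0.2549] yaw -12.7 w 0.0110 F [-0.3  0.8 -1.5] z [-0.001  0.    -1.   ]
shift mm [-1.6 -1.6 41.9] |42| turn -0.1
```

View pics/s6.png

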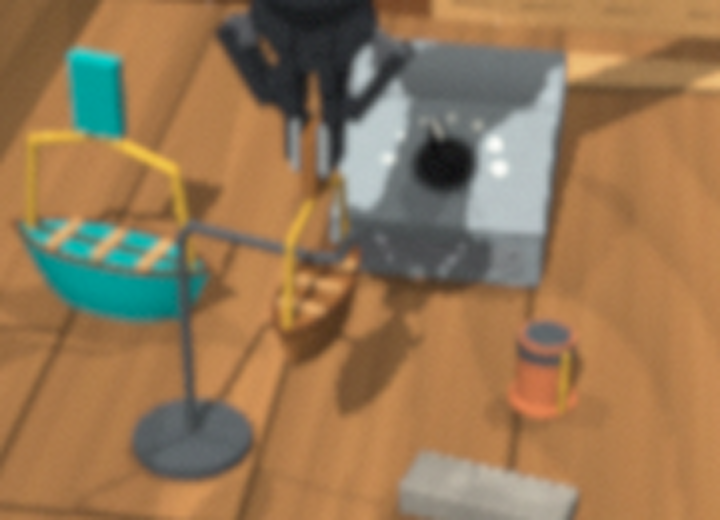

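View pics/w6.png

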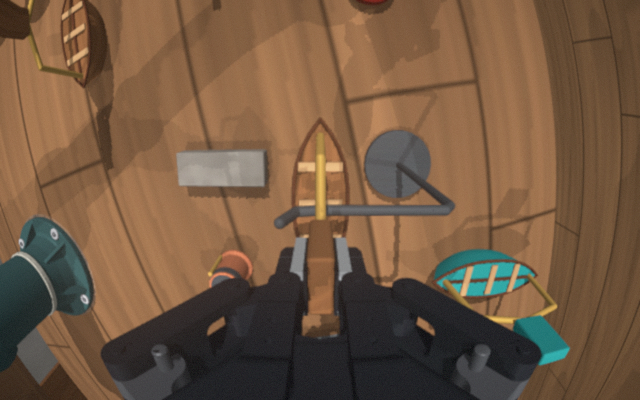

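```bash
python3 - <<'E'
import cv2
im=cv2.imread("pics/w6.png");cv2.imwrite("pics/w6z.png",cv2.resize(im[110:260,250:400],None,fx=4,fy=4,interpolation=cv2.INTER_CUBIC))
E
```

```text
(no output)
```

View pics/w6z.png

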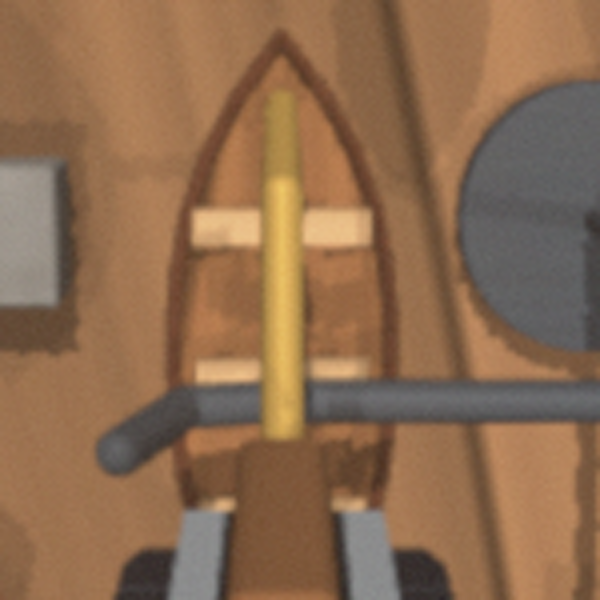

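The bail (yellow) passes in front of and above the arm, inside the tip. Lowering.

```bash
python3 -m pendant '[[0,0,0.008,0],[0,0,0.01,0],[0,0,0.01,0],[0,0,0.006,0],[0,0,0.002,0],[0,0,0,0]]' | egrep 'pos|force'; python3 -m pendant '[[0,0,0.002,0],[0,0,0.001,0],[0,0,0,0]]'| egrep 'pos|force'; python3 -m pendant '[[0,0,0.002,0],[0,0,0,0]]'| egrep 'pos|force'
```

```text
tool_pos: [0.5741, 0.0712, 0.2181]
wrist_force: [0.7, 0.5, -1.3]
tool_pos: [0.5751, 0.0713, 0.2164]
wrist_force: [0.1, -0.5, -1.6]
tool_pos: [0.5749, 0.0713, 0.2143]
wrist_force: [0.4, -0.1, -2.4]
```

```bash
python3 -m pendant '[[0,0,0.002,0],[0,0,0,0]]'| egrep 'pos|force'; python3 -m pendant '[[0,0,0.002,0],[0,0,0,0]]'| egrep 'pos|force'
```

```text
tool_pos: [0.5753, 0.0714, 0.2134]
wrist_force: [-1.2, -0.4, 5.1]
tool_pos: [0.5757, 0.0716, 0.2131]
wrist_force: [-4.5, -0.3, 13.6]
```

```bash
python3 -m pendant '[[0,0,-0.002,0],[0,0,0,0]]'| egrep 'pos|force'; python3 -m pendant '[[0,0,0,0],[0,0,0,0],[0,0,0,0]]' 0.2 | egrep 'pos|force|width';  python3 - <<'E'
from h import *
im=camera("side")[:,:,::-1];w=camera("wrist")[:,:,::-1]
cv2.imwrite("pics/s7.png",cv2.resize(im[120:250,220:400],None,fx=4,fy=4,interpolation=cv2.INTER_CUBIC));cv2.imwrite("pics/w7.png",w)
E
```

```text
tool_pos: [0.5757, 0.0716, 0.2134]
wrist_force: [-0.8, 0.1, 4.7]
tool_pos: [0.5748, 0.0712, 0.2119]
wrist_force: [0.5, 0.1, 0.7]
width: 0.017
```

View pics/s7.png

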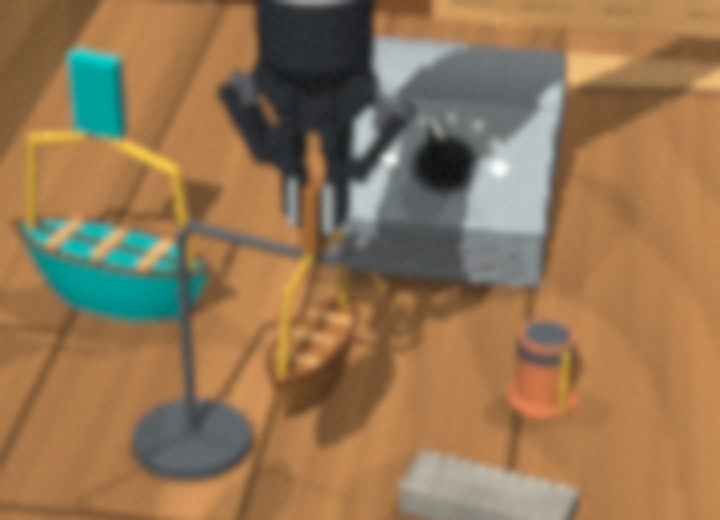

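View pics/w7.png

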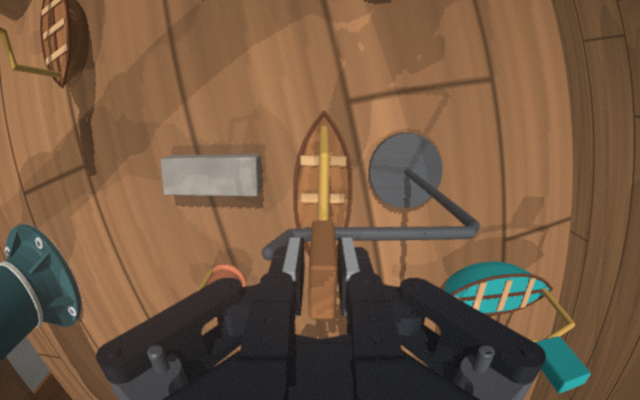

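The boat hangs on the arm with the grip free between the slightly opened fingers. Withdrawing straight up.

```bash
python3 -m pendant '[[0.001,0,-0.004,0],[0,0,-0.008,0],[0,0,-0.01,0],[0,0,-0.012,0],[0,0,-0.012,0],[0,0,-0.02,0],[0,0,-0.02,0],[0,0,0,0]]'| egrep 'pos|force'; python3 - <<'E'
from h import *
plan(.516,-.245,.20,32)
im=camera("side")[:,:,::-1]
cv2.imwrite("pics/s8.png",cv2.resize(im[120:250,220:400],None,fx=4,fy=4,interpolation=cv2.INTER_CUBIC))
E
```

```text
tool_pos: [0.5788, 0.0722, 0.3038]
wrist_force: [1.0, 0.0, 0.3]
t 10.95 pos [0.5788 0.0722 0.3038] yaw -12.6 w 0.0168 F [1.  0.  0.3] z [ 0.009  0.002 -1.   ]
shift mm [  7.  323.6 102.7] |340| turn -44.6
```

View pics/s8.png

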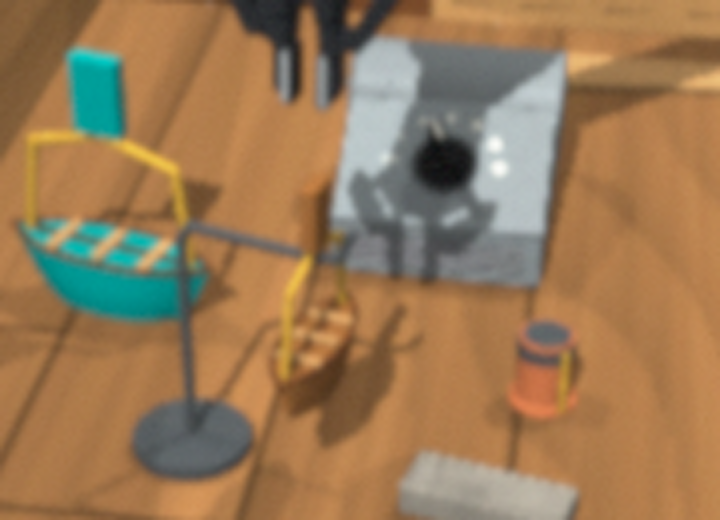

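The boat hangs free on the hook. Moving to above the dial.

```bash
python3 -m pendant '[[0,0.02,-0.005,0],[0.001,0.04,0,0],[0.001,0.04,0,0],[0.001,0.04,0,0],[0.001,0.04,0,0],[0.001,0.04,0,0],[0.001,0.04,0,0],[0.001,0.04,0,0]]' >/dev/null; python3 -m pendant '[[0,0.02,0,0],[0,0,0.02,-6.5],[0,0,0.02,-6.5],[0,0,0.02,-6.5],[0,0,0,-6.5],[0,0,0,-6.5],[0,0,0,-6.5],[0,0,0,-6]]' 0.35 >/dev/null; python3 -m pendant '[[0,0,0,0],[0,0,0,0]]' > /dev/null; python3 - <<'E'
from h import *
plan(.516,-.245,.20,32)
pb=np.load("poses.npz")["blow"]
w=camera("wrist")[:,:,::-1];cv2.imwrite("pics/w9.png",w)
e=np.array([np.cos(np.radians(30)),0,np.sin(np.radians(30))]);n=np.array([-.5,0,np.cos(np.radians(30))])
def D(phi,s,h): 
    phi=np.radians(phi);return np.array([-.05,0,.085])+s*(np.cos(phi)*np.array([0,1,0])+np.sin(phi)*e)+h*n
c=calibration("wrist")
big=cv2.resize(w[100:350,160:480],None,fx=2.5,fy=2.5,interpolation=cv2.INTER_CUBIC)
for k in range(7):
    u=(proj("wrist",T(pb,D(30*k,.047,0)))[0]-[160,100])*2.5;cv2.circle(big,tuple(int(a) for a in u),3,(0,255,0),1)
u=[(proj("wrist",T(pb,D(60,s,.038)))[0]-[160,100])*2.5 for s in(-.023,.023)];cv2.line(big,*[tuple(int(a) for a in q) for q in u],(0,0,255),1)
cv2.imwrite("pics/w9o.png",big)
E
```

```text
t 12.50 pos [ 0.5124 -0.2428  0.2429] yaw 32.2 w 0.0297 F [ 0.5  0.5 -0.4] z [-0.001  0.001 -1.   ]
shift mm [ 1.8  3.8 42.9] |43| turn 0.2
```

View pics/w9o.png

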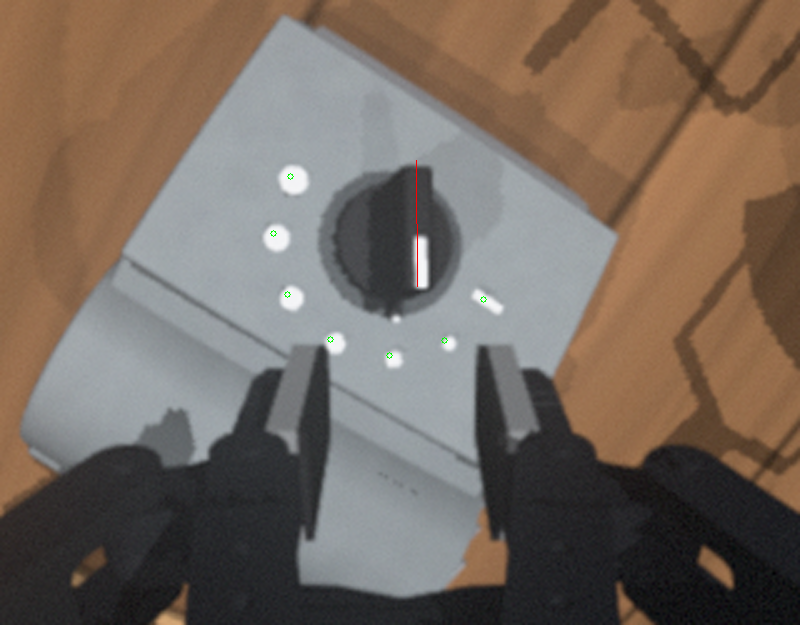

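The overlay matches the marks to about 1–2 px. The pointer is on the second dot, so two clicks are needed. Descending over the bar.

```bash
python3 -c "
from h import *
plan(.518,-.2454,.14,32.4)"; python3 -m pendant '[[0.003,0.004,0.02,0],[0.003,0.001,0.03,0],[0,0,0.03,0],[0,0,0.022,0],[0,0,0,0],[0,0,0,0]]' 0.3 | egrep "pos|force|width"; python3 - <<'E'
from h import *
plan(.518,-.2454,.102,32.4)
w=camera("wrist")[:,:,::-1];cv2.imwrite("pics/w10.png",cv2.resize(w[100:350,160:480],None,fx=2.5,fy=2.5,interpolation=cv2.INTER_CUBIC))
E
```

```text
t 12.55 pos [ 0.5126 -0.2427  0.243 ] yaw 32.2 w 0.0300 F [1.  0.  0.1] z [-0.001  0.    -1.   ]
shift mm [  3.2   5.2 103. ] |103| turn -0.2
tool_pos: [0.52, -0.2434, 0.1406]
wrist_force: [0.2, -0.7, 0.8]
width: 0.0258
t 13.05 pos [ 0.52   -0.2434  0.1406] yaw 32.4 w 0.0258 F [ 0.2 -0.7  0.8] z [-0.002  0.001 -1.   ]
shift mm [-2.7  0.7 38.6] |39| turn -0.0
```

View pics/w10.png

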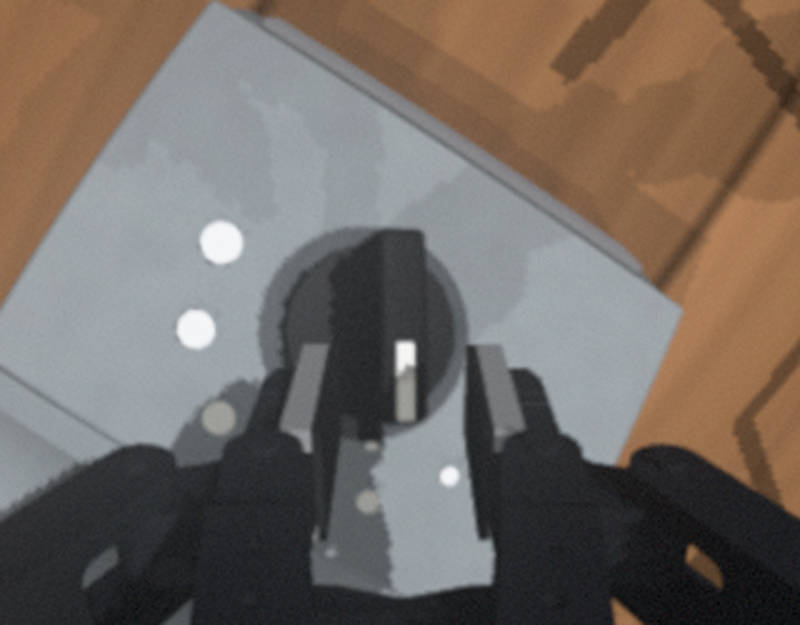

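```bash
python3 -m pendant '[[-0.002,0,0.012,0],[0,0,0.012,0],[0,0,0.008,0],[0,0,0,0]]' | egrep "pos|force|width"; python3 -m pendant '[[0,0,0.004,0],[0,0,0,0]]' | egrep "pos|force|width"; python3 - <<'E'
from h import *
plan(.518,-.2454,.102,32.4)
w=camera("wrist")[:,:,::-1];cv2.imwrite("pics/w11.png",cv2.resize(w[100:350,160:480],None,fx=2.5,fy=2.5,interpolation=cv2.INTER_CUBIC))
E
```

```text
tool_pos: [0.5176, -0.2447, 0.1077]
wrist_force: [-0.0, -0.2, -1.4]
width: 0.0256
tool_pos: [0.5188, -0.2447, 0.1048]
wrist_force: [-0.4, -0.2, 0.3]
width: 0.0261
t 13.60 pos [ 0.5188 -0.2447  0.1048] yaw 32.4 w 0.0261 F [-0.4 -0.2  0.3] z [-0.001  0.    -1.   ]
shift mm [-1.1  0.1  2.8] |3| turn -0.0
```

View pics/w11.png

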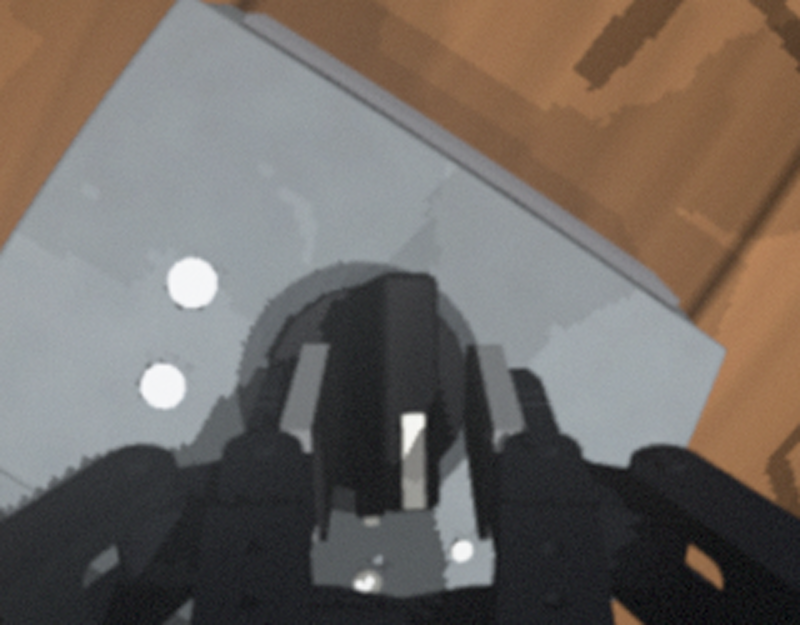

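```bash
python3 -m pendant '[[0,0,0.002,0],[0,0,0,0],[0,0,0,0],[0,0,0,0]]' 0.15 20 | egrep "pos|force|width"; python3 -m pendant '[[0,0,0,0],[0,0,0,0],[0,0,0,0]]' 0 20| egrep "pos|force|width"; python3 - <<'E'
from h import *
plan(.518,-.2454,.102,32.4)
w=camera("wrist")[:,:,::-1];cv2.imwrite("pics/w12.png",cv2.resize(w[100:350,160:480],None,fx=2.5,fy=2.5,interpolation=cv2.INTER_CUBIC))
E
```

```text
tool_pos: [0.5185, -0.2455, 0.1044]
wrist_force: [-2.8, -1.1, 6.6]
width: 0.0148
tool_pos: [0.5185, -0.2456, 0.1044]
wrist_force: [-2.1, -0.8, 6.5]
width: 0.0151
t 14.23 pos [ 0.5185 -0.2456  0.1044] yaw 32.3 w 0.0151 F [-2.1 -0.8  6.5] z [-0.001 -0.002 -1.   ]
shift mm [-0.3 -0.4  2.4] |2| turn -0.1
```

View pics/w12.png

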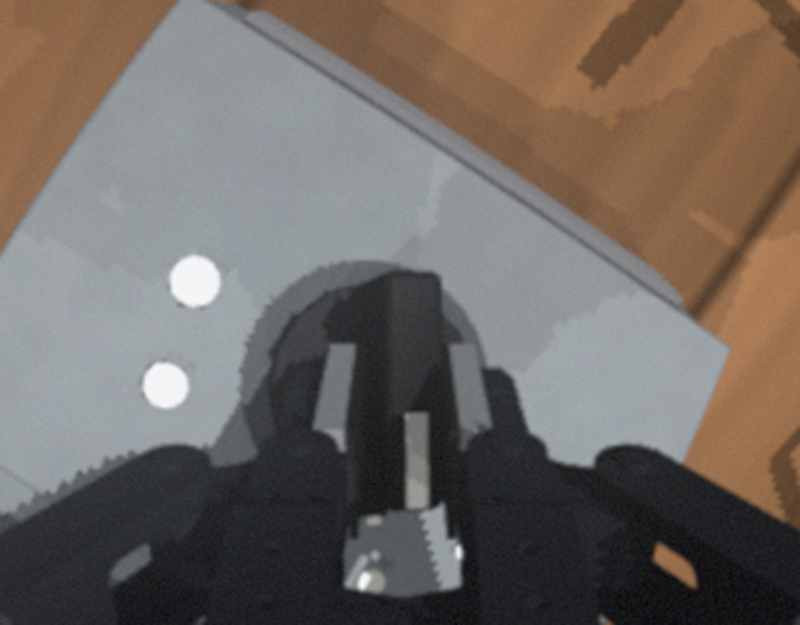

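```bash
python3 -m pendant '[[0,0,0,4],[0,0,0,4],[0,0,0,4],[0,0,0,4],[0,0,0,0]]' | egrep "pos|force|width"; python3 -m pendant '[[0,0,0,5],[0,0,0,5],[0,0,0,5],[0,0,0,4],[0,0,0,0],[0,0,0,0]]' | egrep "pos|force|width"; python3 - <<'E'
from h import *
plan(.518,-.2454,.102,-1.3)
print(state()["ft_torque"])
w=camera("wrist")[:,:,::-1];cv2.imwrite("pics/w13.png",cv2.resize(w[100:350,160:480],None,fx=2.5,fy=2.5,interpolation=cv2.INTER_CUBIC))
s=camera("side")[:,:,::-1];cv2.imwrite("pics/s13.png",s)
E
```

```text
tool_pos: [0.5181, -0.2453, 0.1043]
wrist_force: [-2.9, -1.8, 4.7]
width: 0.0132
tool_pos: [0.5178, -0.2453, 0.104]
wrist_force: [-4.1, -0.8, 6.8]
width: 0.0118
t 15.20 pos [ 0.5178 -0.2453  0.104 ] yaw -2.5 w 0.0118 F [-4.1 -0.8  6.8] z [-0.002 -0.001 -1.   ]
shift mm [0.2 0.1 2. ] |2| turn -1.2
[-0.18536599  0.70563342  0.20432962]
```

View pics/w13.png

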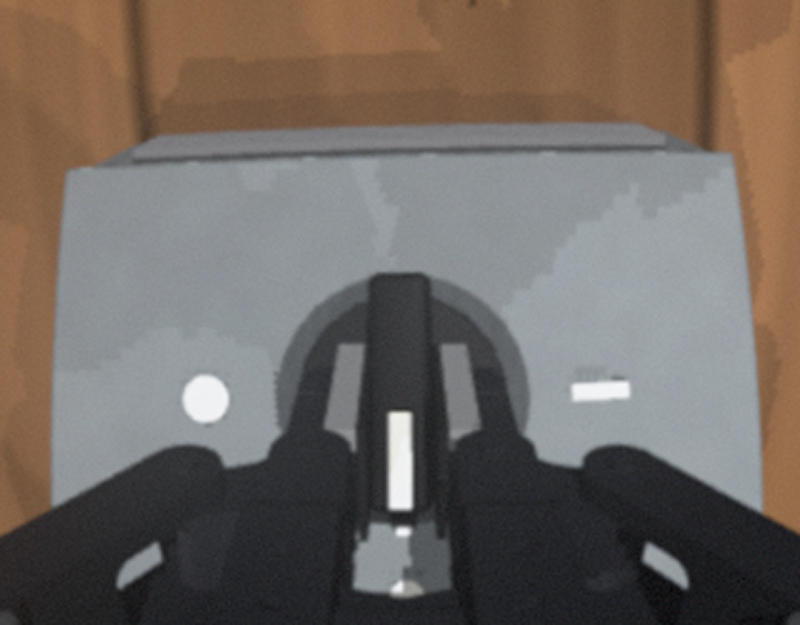

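The bar points straight upslope with the third dot behind it, so it is at third. One more click.

```bash
python3 -m pendant '[[0,0,0,4],[0,0,0,5],[0,0,0,5],[0,0,0,5],[0,0,0,0]]' | egrep "pos|force|width"; python3 -m pendant '[[0,0,0,5],[0,0,0,5],[0,0,0,4],[0,0,0,0],[0,0,0,0]]' | egrep "pos|force|width"; python3 - <<'E'
from h import *
plan(.518,-.2454,.102,-35)
w=camera("wrist")[:,:,::-1];cv2.imwrite("pics/w14.png",cv2.resize(w[100:350,160:480],None,fx=2.5,fy=2.5,interpolation=cv2.INTER_CUBIC))
E
```

```text
tool_pos: [0.518, -0.2452, 0.1041]
wrist_force: [-6.2, 0.0, 7.9]
width: 0.0118
tool_pos: [0.5181, -0.2449, 0.1046]
wrist_force: [-6.3, 1.7, 11.0]
width: 0.0116
t 16.13 pos [ 0.5181 -0.2449  0.1046] yaw -35.2 w 0.0116 F [-6.3  1.7 11. ] z [-0.001 -0.002 -1.   ]
shift mm [0.2 0.5 2.6] |3| turn -0.2
```

View pics/w14.png

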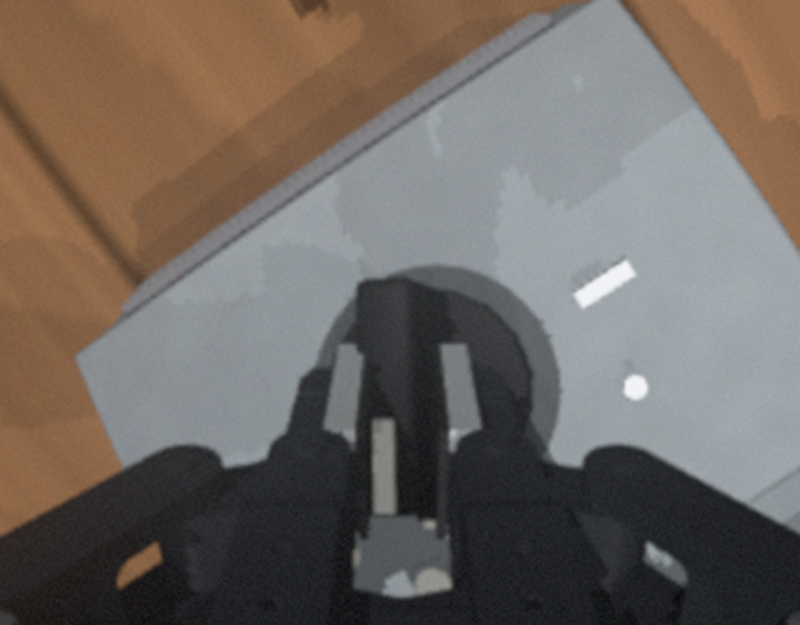

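The bar followed the turn. Releasing and backing straight up.

```bash
python3 -m pendant '[[0,0,0,0],[0,0,0,0],[0,0,0,0],[0,0,0,0]]' 0.32 | egrep "pos|force|width"; python3 -m pendant '[[0,0,-0.006,0],[0,0,-0.01,0],[0,0,-0.015,0],[0,0,-0.02,0],[0,0,-0.03,0],[0,0,-0.04,0],[0,0,-0.03,0],[0,0,0,0]]' | egrep "pos|force|width"; python3 - <<'E'
from h import *
plan(.518,-.2454,.3,-35)
w=camera("wrist")[:,:,::-1];s=camera("side")[:,:,::-1];pb=np.load("poses.npz")["blow"]
e=np.array([np.cos(np.radians(30)),0,np.sin(np.radians(30))]);n=np.array([-.5,0,np.cos(np.radians(30))])
def D(phi,s,h): 
    phi=np.radians(phi);return np.array([-.05,0,.085])+s*(np.cos(phi)*np.array([0,1,0])+np.sin(phi)*e)+h*n
big=cv2.resize(w[60:310,160:480],None,fx=2.5,fy=2.5,interpolation=cv2.INTER_CUBIC)
u=[(proj("wrist",T(pb,D(120,q,.038)))[0]-[160,60])*2.5 for q in(-.023,.023)];cv2.line(big,*[tuple(int(a) for a in q) for q in u],(0,0,255),1)
cv2.imwrite("pics/w15.png",big);cv2.imwrite("pics/s15.png",s)
E
```

```text
tool_pos: [0.5195, -0.2449, 0.1032]
wrist_force: [0.8, 0.0, -0.7]
width: 0.0272
tool_pos: [0.5235, -0.2464, 0.2621]
wrist_force: [0.6, -0.3, 1.1]
width: 0.0271
t 17.18 pos [ 0.5235 -0.2464  0.2621] yaw -35.6 w 0.0271 F [ 0.6 -0.3  1.1] z [ 0.013 -0.005 -1.   ]
shift mm [ -4.5   2.2 -38. ] |38| turn -0.6
```

View pics/w15.png

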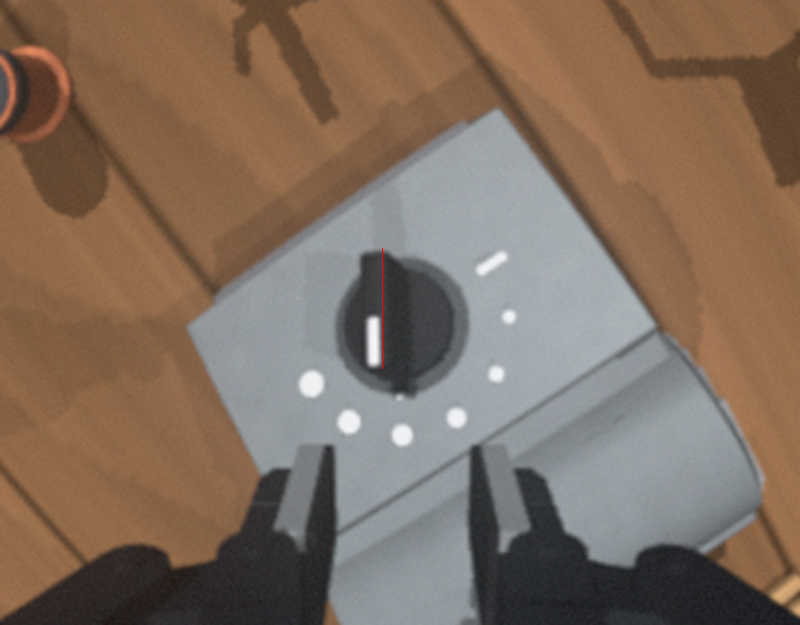

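View pics/s15.png

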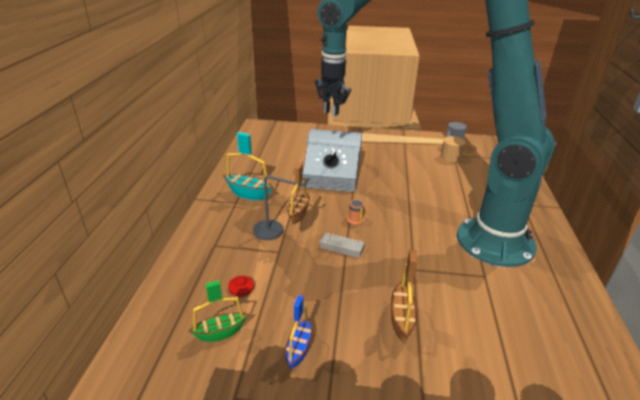

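The skirt tick at (399,397) points at the fourth dot (402,435), and the bar is parallel to the predicted 120° line. One last check of the boat.

```bash
python3 -m pendant '[[0,0,-0.02,0],[0,0,-0.02,0],[0,0,0,0],[0,0,0,0],[0,0,0,0],[0,0,0,0],[0,0,0,0],[0,0,0,0]]' | egrep "pos|force"; python3 - <<'E'
from h import *
s=camera("side")[:,:,::-1];cv2.imwrite("pics/s16.png",cv2.resize(s[120:250,220:400],None,fx=4,fy=4,interpolation=cv2.INTER_CUBIC))
a=cv2.imread("pics/s15.png");d=np.abs(s.astype(int)-a)[150:260,220:310].max();print("diff boat area",d,state()["qvel"].round(3))
E
```

```text
tool_pos: [0.5184, -0.2446, 0.2932]
wrist_force: [-0.0, 0.3, -0.2]
diff boat area 31 [ 0.002 -0.006 -0.    -0.005  0.001  0.001 -0.001]
```

View pics/s16.png

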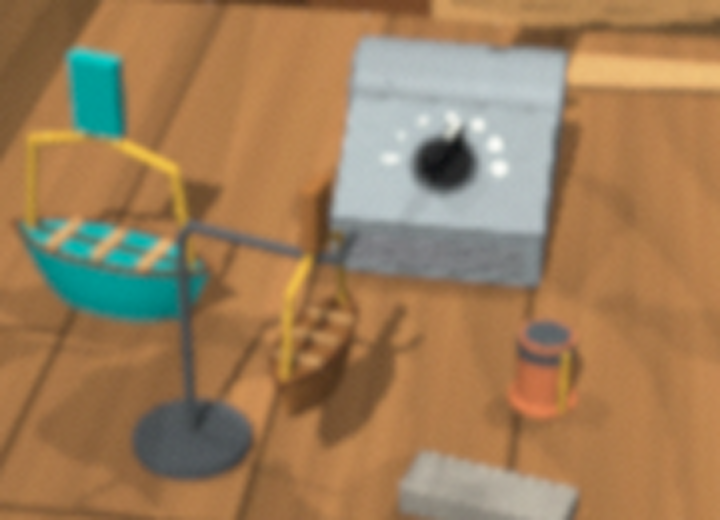

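```bash
python3 - <<'E'
from h import *
pb=np.load("poses.npz")["blow"]
e=np.array([np.cos(np.radians(30)),0,.5]);n=np.array([-.5,0,np.cos(np.radians(30))])
def D(phi,s,h):
    phi=np.radians(phi);return np.array([-.05,0,.085])+s*(np.cos(phi)*np.array([0,1,0])+np.sin(phi)*e)+h*n
s=camera("side")[:,:,::-1].copy();x0,y0,k=310,135,12
big=cv2.resize(s[y0:y0+45,x0:x0+50],None,fx=k,fy=k,interpolation=cv2.INTER_CUBIC)
for ph,c in((90,(255,0,0)),(120,(0,0,255)),(150,(0,255,0))):
    u=[(proj("side",T(pb,D(ph,q,.038)))[0]-[x0,y0]+.5+[0,.7])*k for q in(0,.023)];cv2.line(big,*[tuple(int(a) for a in q) for q in u],c,1)
cv2.imwrite("pics/s17.png",big)
E
```

```text
(no output)
```

View pics/s17.png

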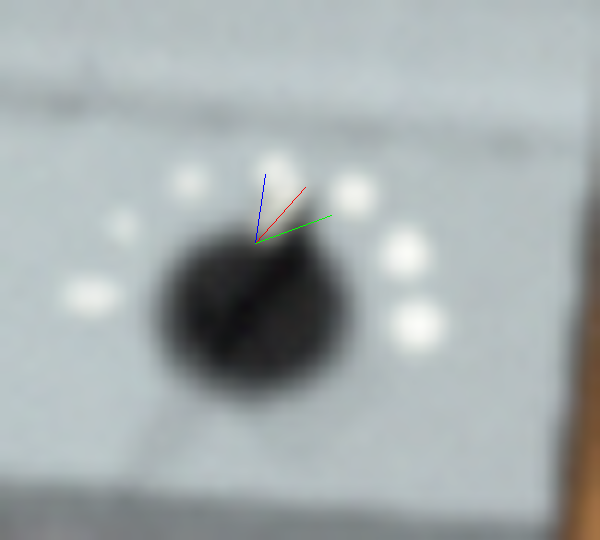

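The side view agrees with the fourth setting: the bar lies along the red 120° line. Handing in.

```bash
python3 -c "
from bench import *
print(finish_job())"
```

```text
the job is handed in; nothing more can be done
None
```

The cedar lifeboat hangs by its bail on the drying hook, and the dial stands at the fourth setting. I had let go of both before handing in at about 18 s.

- **Boat:** I took the smaller of the two brown boats, pinched it by the grip, passed the bail over the hook's tip and lowered it onto the seat. Side pictures after letting go show it hanging free.
- **Dial:** it started at second, so I turned it two clicks clockwise, through third to fourth. In the wrist picture the dial's tick points at the fourth dot. In the side picture the bar lies along the line computed for the fourth setting.
- **Other things:** I didn't touch the hone, lid or funnel, and the last pictures show them where they were.
- **Forces:** the wrist force readings between moves stayed below about 15 N, and the last one was close to zero.
- **Unclear check:** a pixel comparison of the boat area between the last two side pictures gave a largest difference of 31. I put that down to the arm's shadow and image noise, because the boat's position looked the same by eye.

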